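# Index the carving turntable to its uncarved quarter

### The job

Bring the uncarved quarter of the rosette round to face the white plaster pattern, so the next leaf can be copied from it: pull up the spring collar of the turntable's lock bolt and turn it onto its rest, turn the table by a hand peg, then lift the collar off its rest, turn it back and let it down so that the bolt drops fully home and locks the table again. Do not shift or tip the pattern, the mallet, the oil bottle or the gouge that stand and lie around it.

Things in the scene. Friction and masses are not known exactly. Their poses are not given: they have to be found in the camera images.
- axis (a point): Centre of the turntable, on top of its round plywood plate (220 mm across, 68 mm above the bench). z is the axis the table turns about; the frame stays with the stand, and the lock collar stands 135 mm away along its -x axis. On the plate a limewood rosette, 140 mm across, top at 92 mm (boss 101 mm); under it a steel flange 290 mm across, top at 50 mm, with four rim notches 90 degrees apart.
- collar_mid (a point): On the axis of the dark fluted collar with a white line, the grip of the lock bolt: a round upright sleeve 44 mm across, 50 mm tall, underside 76 mm above the bench when locked, over a grey bracket (top at 70 mm). This point is 30 mm above its underside (106 mm above the bench when locked), 20 mm below its top, and moves with it. Can be gripped from above at any yaw.
- bolt (a joint): How far collar and bolt are pulled up, m: 0 fully home in a notch (locked), from 0.014 clear of the flange, 0.017 to 0.018 on the rest, at most 0.028. Spring 5 N at 0, 12 N fully up, plus 3 N weight, pulls it down. Let down with no notch below, it rides on the flange at 0.014 and drops when a notch comes; its round end and the notch's bevel draw the table in over the last 4 mm at the rim.
- collar (a joint): Turn of the collar, rad, clockwise seen from above: 0 locked (white line away from the table), 0.93 to 1.13 on its rest, stop at 1.134. An inner cam lets it turn only while pulled up 0.022 m or more; at 1.0 rad and beyond it can be let down onto the rest, where it stays up by itself. To lock: lift it to over 0.022 m again, turn it back anticlockwise to 0, let it down.
- turntable (a joint): Turn of the table, rad, anticlockwise seen from above, 0 at the start; endless. The bolt can lock it at every multiple of pi/2. Bolt up, it turns stiffly but smoothly (about 0.12 N m) and stays where it is left.
- blank_edge (a point): Point on the table's plywood plate, 100 mm from the axis, 68 mm above the bench, in the middle of the uncarved quarter: the plain raised quarter with pencil lines (the other three are carved with leaves). At the start it lies on the collar's side. The table is right in the notch position where this point is on the pattern's side of the axis.
- peg_a (a point): Turned dark wooden hand peg upright on the table, 92 mm from the axis, 22 mm in diameter (foot 30 mm), 70 mm tall, top 138 mm above the bench; this point is on its axis, 115 mm above the bench. It lies 90 degrees clockwise (seen from above) of the uncarved quarter's middle.
- peg_b (a point): The second hand peg, the same, on the opposite side of the table. When a peg stands beside the collar only 10 mm of air is left between them; a peg that is held cannot pass the collar, because the hand would strike it.
- pattern: White plaster leaf upright on a round dark wooden foot 80 mm across, 147 mm tall, loose; origin at the centre of its underside on the bench. It stands about 210 mm from the axis on one of the three sides that are not the collar's, within 10 degrees of a notch position (multiples of 90 degrees from the collar). Not to be disturbed.
- mallet: Carver's mallet standing on its dark green head (80 mm across, 118 mm tall), pale handle upwards to 228 mm; origin at the centre of its underside. About 210 mm from the axis on another of those three sides. Not to be disturbed.
- oil_bottle: Amber bottle, 62 mm across, 155 mm tall; origin at the centre of its underside. About 210 mm from the axis on the third of those sides. Not to be disturbed.
- gouge: Wood gouge, 220 mm long, 27 mm high, lying on the bench beside the turntable's flange, diagonally between two of those sides; origin on the bench near its middle, x along the blade. Not to be disturbed.

How it is judged:
By the outcome, as a careful person would: the job done as asked, in the order asked, and still so for the second after the job is handed in, with the robot touching nothing.
It also fails if it takes over 72 s, if anything falls off the work surface, if the arm or the gripper's body presses on something with over 40 N, if the wrist force passes 120 N, or if a joint passes its speed limit or range.

### The arm

A 7-joint arm with a two-finger parallel gripper is mounted at the origin on the work surface. World frame = base frame: x ahead of the robot, y to its left, z up, the work surface at z = 0. Lengths are in m, angles in rad, forces in N, time in s.
With the tool pointing down it reaches from about 0.4 to 0.85 m from the base axis. Payload 4.5 kg.
Tool frame: the origin (TCP) lies between the finger pads; the fingertips stand 8 mm ahead of it and the grasp point (between the pads) lies 11 mm behind it; z points along the fingers, y is the direction in which the jaws open and shut (so a half turn about z gives the same grasp; the last joint's range is limited). The gripper opens to 88 mm and grips with 3 to 60 N. Pads are 18 mm wide; open, the fingers measure 123 mm over their backs; the gripper's body (75 mm by 187 mm) begins 45 mm behind the grasp point.
Start: joints at [1.19, 0.689, -0.195, 1.565, 0.157, 0.902, -0.215], TCP at [0.252, -0.572, 0.247] pointing down, gripper open.
Joint ranges: [-3.01, 3.01], [-0.46, 2.08], [-1.47, 1.51], [0.13, 2.56], [-1, 4.14], [0.04, 2.09], [-2.66, 2.66]. Speed limits (rad/s): [2.57, 2.57, 3.14, 3.14, 3.14, 3.14, 3.14].

### API

Orientations are given as a unit quaternion [x, y, z, w].
In Python, from plant import r gives the robot as it stands.
- The arm moves only by the tool carry_out, never from a script. Its argument "commands" is a list that holds one entry, the list of rows, each a list of 7 numbers: the turn, a rotation vector about the tool's x, y, z in rad, then the shift along the tool's x, y, z in cm, then the finger opening in cm, from 0 to 8.81. A call has 1 to 10 rows; each row is the pose to reach, as a shift and turn from the pose commanded when the call began, along the tool's axes at that moment; what a row does not reach only later rows make up. A row lasts 1/12 s, in which the tool goes at most 41.7 mm and 7.16 degrees, less where a joint would pass 70% of its speed; a pose out of reach is approached as far as the arm can. A call with a gripper value outside its range is refused whole. The fingers move at their own pace and stop on an object; "force" is the grip in N (left out, the last holds). Time passes only in rows, so rows that repeat a pose let the fingers close. It gives the time, the measured TCP pose, the force and the opening at its end, in the units of the state.
- r.get_state(): the state, without advancing time (a new reading comes with each control period).
- r.snapshot(name): name is "side" or "top" or "wrist"; returns a dict with "pixels" (480x640x3 uint8, red, green, blue), "mtx" (3x3 intrinsics, pixels), "k1" (the pictures are not rectified: a ray, as slopes to the right and down, at radius r is drawn at 1 + k1 r^2 times it, then the intrinsics apply), "xyz" and "rotation" of the camera in the world. Camera axes: x right, y down, z forward; pixel columns grow to the right and rows downward; lengths in m; the calibration is good to about 2 mm. A picture is of the moment at which its call begins. There is no depth.
- r.finish_job(): hands the job in, once; it reports no verdict.
The state is a dict: "clock": time; "q": joint angles; "qd": joint speeds; "joint_torque": joint torques, N m; "tool_pos": TCP position; "eef_rot": TCP orientation; "contact_force": force on the tool from outside, world axes, zero at the start; "moment": the same for the moment, N m; "opening": opening from 0.0 (shut) to 1.0 (fully open).
Only numpy, scipy, OpenCV 4.12 (cv2) and the standard library are available. Lean on these libraries where they do the work, as an engineer would, in place of code of your own. Each camera call takes 0.05 s, during which the arm holds its last target.

## Working session

There is one attempt and no reset: what is moved stays moved. The work goes in short steps, Python scripts to look and compute and a tool call to move; the robot and the scene stay as the last step left them, time stands still between calls to the robot, and variables do not carry over. Pictures are saved under pics/ and viewed, and the job is handed in when it is done.

Besides the shell and the picture viewer there is one more tool, called after ">>>" by a JSON object that holds its "fn" and its "kwargs", one argument or row to a line. carry_out: Moves the arm, as the interface text tells. Its arguments: {"type":"object","properties":{"commands":{"type":"array"},"force":{"type":"number"}},"required":["commands"]}

```bash
ls; mkdir -p pics; cat > look.py <<'E'
import sys,cv2
from plant import r
for n in sys.argv[2:]:
    s=r.snapshot(n); cv2.imwrite(f'pics/{sys.argv[1]}_{n}.png',s['pixels'][:,:,::-1])
    import pickle; pickle.dump(s,open(f'pics/{sys.argv[1]}_{n}.pkl','wb'))
    print(n,s['mtx'].tolist(),s['k1'],s['xyz'],s['rotation'])
st=r.get_state(); print({k:st[k] for k in('clock','tool_pos','eef_rot','opening','contact_force')})
E
python3 look.py a side top wrist
```

```text
pics
side [[542.1310361225546, 0.0, 324.0616955583694], [0.0, 542.1310361225546, 237.9147779278271], [0.0, 0.0, 1.0]] -0.02670640714760895 [ 0.47624654 -0.6062498   0.69997705] [ 0.90920725 -0.09238941  0.04907206 -0.40298674]
top [[617.1820025069094, 0.0, 317.5312177396177], [0.0, 617.1820025069094, 238.3233367110113], [0.0, 0.0, 1.0]] -0.093652015326442 [0.41924086 0.02100388 1.18206999] [ 0.71219174 -0.69377223  0.07332259 -0.07801805]
wrist [[413.2976132634026, 0.0, 329.927407278996], [0.0, 413.2976132634026, 234.2769009307424], [0.0, 0.0, 1.0]] -0.011032260654093124 [ 0.32362504 -0.54003676  0.38391595] [ 0.82733683 -0.5398312  -0.08557182  0.12951256]
{'clock': 0.15, 'tool_pos': array([ 0.25165456, -0.57160842,  0.24611003]), 'eef_rot': array([ 9.78564272e-01,  2.05940510e-01, -2.05554215e-04, -6.56015876e-04]), 'opening': 0.9999436549957604, 'contact_force': array([-0.25256284, -0.72379708, -0.7194587 ])}
```

View pics/a_side.png

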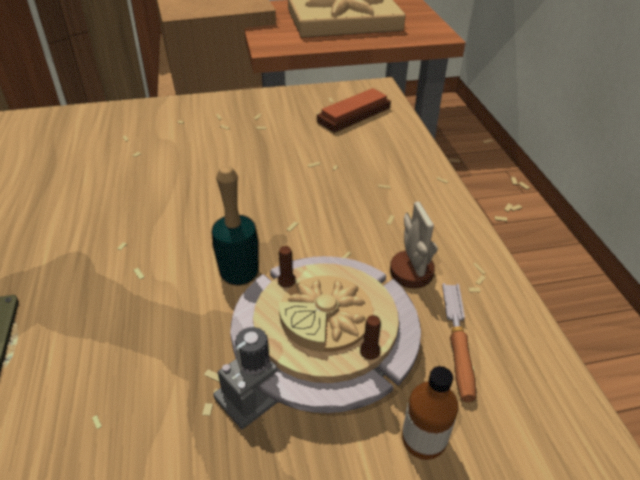

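View pics/a_top.png

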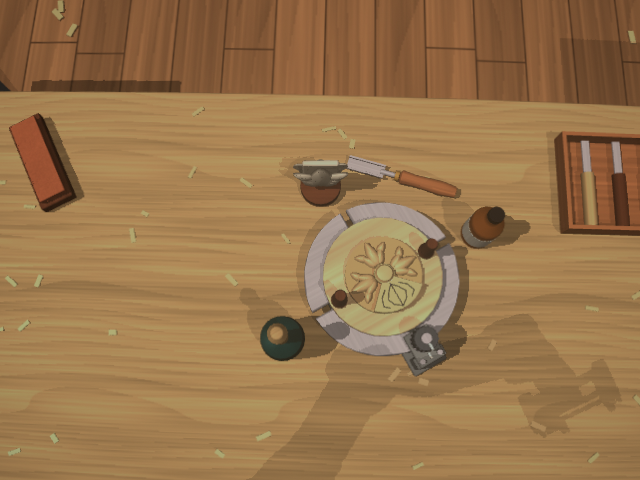

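View pics/a_wrist.png

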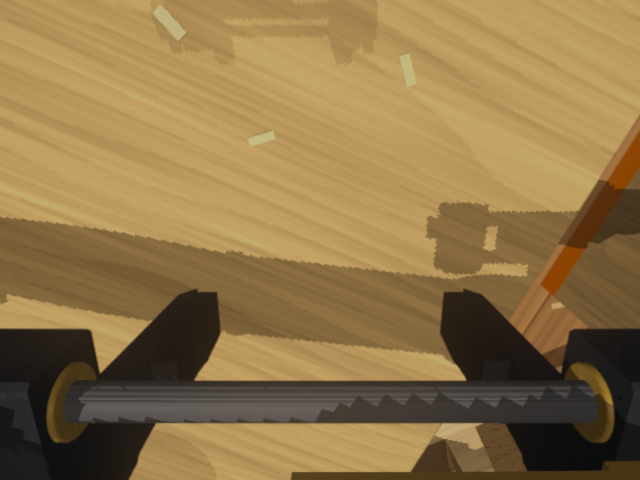

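The pictures show the collar in the top view at about (425,340), the axis at about (384,275) and the pattern foot at about (320,187), which is opposite the collar. The mallet is at (282,338), the bottle at (483,230) and the pegs at (340,298) and (428,250). Next I'll measure these.

```bash
cat > geo.py <<'E'
import numpy as np,cv2,pickle
from scipy.spatial.transform import Rotation as R
def load(f): return pickle.load(open(f'pics/{f}.pkl','rb'))
def ray(s,p):
    K=s['mtx']; d=np.array([(p[0]-K[0,2])/K[0,0],(p[1]-K[1,2])/K[1,1]]); u=d.copy()
    for _ in range(20): u=d/(1+s['k1']*(u@u))
    v=R.from_quat(s['rotation']).apply([u[0],u[1],1.]); return s['xyz'],v/np.linalg.norm(v)
def plane(s,p,z):
    o,v=ray(s,p); return o+v*(z-o[2])/v[2]
def two(s1,p1,s2,p2):
    o1,v1=ray(s1,p1);o2,v2=ray(s2,p2)
    A=np.c_[v1,-v2]; t=np.linalg.lstsq(A,o2-o1,rcond=None)[0]
    a=o1+t[0]*v1;b=o2+t[1]*v2; return (a+b)/2,np.linalg.norm(a-b)
def proj(s,P):
    c=R.from_quat(s['rotation']).inv().apply(np.array(P)-s['xyz']); u=c[:2]/c[2]; u=u*(1+s['k1']*(u@u))
    return u*np.diag(s['mtx'])[:2]+s['mtx'][:2,2]
E
python3 - <<'E'
from geo import *
t=load('a_top');s=load('a_side')
for n,x0,y0,x1,y1,nm in[(t,290,150,510,390,'top'),(s,200,160,490,460,'side')]:
    im=n['pixels'][y0:y1,x0:x1,::-1]; k=800/max((x1-x0),(y1-y0))*0.74
    cv2.imwrite(f'pics/crop_{nm}.png',cv2.resize(im,None,fx=2.5 if nm=='top' else 2,fy=2.5 if nm=='top' else 2,interpolation=cv2.INTER_CUBIC))
for p,z in[((384,275),.1),((425,338),.126),((340,298),.138),((431,245),.138)]: print(plane(t,p,z))
E
```

```text
[ 0.59129104 -0.088193    0.1       ]
[ 0.48053629 -0.15603271  0.126     ]
[ 0.54388605 -0.00983984  0.138     ]
[ 0.63975441 -0.16569415  0.138     ]
```

View pics/crop_top.png

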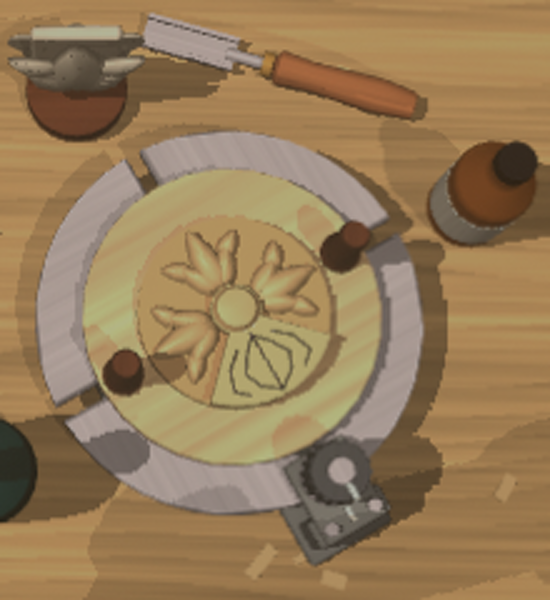

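View pics/crop_side.png

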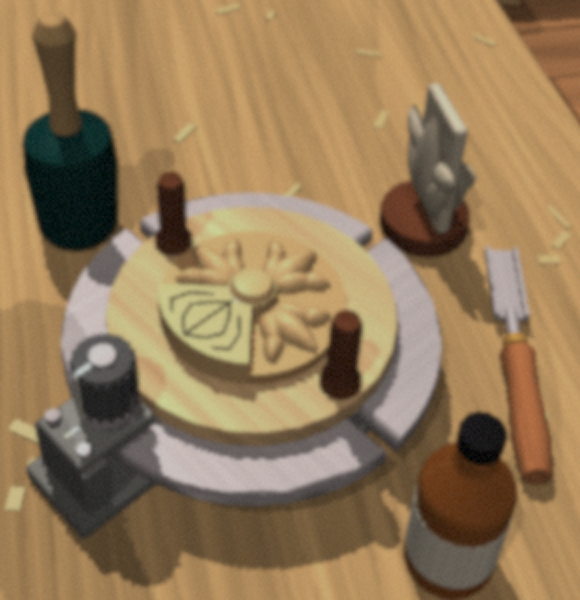

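```bash
python3 - <<'E'
from geo import *
t=load('a_top');s=load('a_side')
T=lambda x,y:(290+x/2.5,150+y/2.5); S=lambda x,y:(200+x/2,160+y/2)
P={}
for n,a,b in[('collartop',(336,468),(102,352)),('boss',(238,308),(252,286)),('peg1top',(126,363),(171,180)),('peg2top',(355,235),(347,320)),
 ('bottlecap',(516,162),(483,430)),]:
    p,e=two(t,T(*a),s,S(*b)); P[n]=p; print(n,p.round(4),round(e,4), plane(t,T(*a),[.126,.101,.138,.138,.155][['collartop','boss','peg1top','peg2top','bottlecap'].index(n)]).round(4))
# plate circle from colour
def ell(c,z,lo,hi):
    hsv=cv2.cvtColor(c['pixels'],cv2.COLOR_RGB2HSV); return cv2.inRange(hsv,lo,hi)
# flange: low saturation
hsv=cv2.cvtColor(t['pixels'],cv2.COLOR_RGB2HSV)
m=((hsv[...,1]<60)&(hsv[...,2]>70)).astype(np.uint8); m[:195]=0;m[365:]=0;m[:,:295]=0;m[:,462:]=0
cv2.imwrite('pics/m_flange.png',m*255)
c=max(cv2.findContours(cv2.morphologyEx(m,cv2.MORPH_CLOSE,np.ones((9,9))),cv2.RETR_EXTERNAL,cv2.CHAIN_APPROX_NONE)[0],key=cv2.contourArea)
h=cv2.convexHull(c)[:,0]
W=np.array([plane(t,p,.05)[:2] for p in h])
def circ(W):
    for _ in range(6):
        A=np.c_[2*W,np.ones(len(W))]; x=np.linalg.lstsq(A,(W**2).sum(1),rcond=None)[0]; r=np.sqrt(x[2]+x[:2]@x[:2]); res=abs(np.linalg.norm(W-x[:2],axis=1)-r); W=W[res<max(.003,2*res.mean())]
    return x[:2],r,len(W)
print('flange',circ(W))
m=((hsv[...,0]>15)&(hsv[...,0]<35)&(hsv[...,1]>60)&(hsv[...,2]>150)).astype(np.uint8)
mm=np.zeros_like(m);cv2.circle(mm,(384,277),66,1,-1);m&=mm
c=max(cv2.findContours(m,cv2.RETR_EXTERNAL,cv2.CHAIN_APPROX_NONE)[0],key=cv2.contourArea)
h=cv2.convexHull(c)[:,0]; print('plate',circ(np.array([plane(t,p,.068)[:2] for p in h])))
ax=P['boss'][:2]
for k in('collartop','peg1top','peg2top'):
    d=P[k][:2]-ax; print(k,np.linalg.norm(d),np.degrees(np.arctan2(d[1],d[0])))
foot=plane(t,T(76,98),.015); print('pattern foot',foot)
d=foot[:2]-ax; print(np.linalg.norm(d),np.degrees(np.arctan2(d[1],d[0])))
m=plane(t,(282,338),.118);print('mallet',m, m[:2]-ax)
E
```

```text
collartop [ 0.4821 -0.1552  0.1247] 0.0003 [ 0.4819 -0.155   0.126 ]
boss [ 0.5967 -0.0911  0.0924] 0.0018 [ 0.5944 -0.0902  0.101 ]
peg1top [ 0.5503 -0.0106  0.1337] 0.0021 [ 0.5487 -0.0104  0.138 ]
peg2top [ 0.6438 -0.1683  0.1342] 0.0028 [ 0.6416 -0.1675  0.138 ]
bottlecap [ 0.6948 -0.2785  0.1521] 0.003 [ 0.6924 -0.2773  0.155 ]
flange (array([ 0.59539367, -0.08844697]), np.float64(0.1437154370356555), 49)
plate (array([ 0.59625062, -0.08852509]), np.float64(0.10884966389762203), 45)
collartop 0.13133294375840465 -150.79292282783715
peg1top 0.09300608415966477 119.96263263066453
peg2top 0.09040763221403131 -58.61227652220199
pattern foot [0.77247891 0.0292036  0.015     ]
0.21300039165763132 34.40328875511666
mallet [0.47497331 0.08730975 0.118     ] [-0.121763    0.17845442]
```

```bash
cat > d.py <<'E'
# python3 d.py x y z jawdeg  -> tool-frame delta (turn about tool z rad, shift cm)
import sys,numpy as np
from scipy.spatial.transform import Rotation as R
from plant import r
s=r.get_state(); T=R.from_quat(s['eef_rot']); M=T.as_matrix()
x,y,z,j=map(float,sys.argv[1:5]); a=np.radians(j)
Y=np.array([np.cos(a),np.sin(a),0]); 
best=None
for sg in(1,-1):
    Z=np.array([0,0,-1.]); X=np.cross(sg*Y,Z); G=np.c_[X,sg*Y,Z]
    rv=(T.inv()*R.from_matrix(G)).as_rotvec()
    if best is None or np.linalg.norm(rv)<np.linalg.norm(best): best=rv
print('clock',s['clock'],'pos',s['tool_pos'].round(4),'jaw',np.degrees(np.arctan2(M[1,1],M[0,1])).round(1),'tilt',M[:,2].round(3),'q',s['q'].round(2))
print('rv',best.round(3),'shift cm',(M.T@(np.array([x,y,z])-s['tool_pos'])*100).round(2), 'F',s['contact_force'].round(1),'open',s['opening']*8.81)
E
python3 d.py .4795 -.1555 .25 -60
```

```text
clock 0.15 pos [ 0.2517 -0.5716  0.2461] jaw -66.2 tilt [-0.001  0.001 -1.   ] q [ 1.19  0.69 -0.19  1.57  0.16  0.9  -0.22]
rv [-0.001  0.    -0.109] shift cm [ 37.62 -28.9   -0.35] F [-0.3 -0.7 -0.7] open 8.80950360051265
```

>>> {"fn": "carry_out", "kwargs": {
  "commands": [
    [[0,0,-0.05,3,-2.8,0,8.8],[0,0,-0.11,6.2,-5.8,0,8.8],[0,0,-0.11,9.3,-8.7,0,8.8],[0,0,-0.11,12.4,-11.6,0,8.8],[0,0,-0.11,15.5,-14.5,0,8.8],[0,0,-0.11,18.6,-17.4,0,8.8],[0,0,-0.11,21.7,-20.2,0,8.8],[0,0,-0.11,24.8,-23.1,0,8.8],[0,0,-0.11,28,-26,0,8.8],[0,0,-0.11,30.5,-28.9,0,8.8]]
  ]
}}

```text
clock: 0.98
tool_pos: [0.4143, -0.187, 0.2468]
eef_rot: [0.966, 0.259, 0.001, 0.0]
contact_force: [0.5, -0.3, -0.2]
opening: 0.998
```

```bash
python3 look.py b wrist; python3 d.py .4795 -.1555 .25 -60
```

```text
wrist [[413.2976132634026, 0.0, 329.927407278996], [0.0, 413.2976132634026, 234.2769009307424], [0.0, 0.0, 1.0]] -0.011032260654093124 [ 0.48210063 -0.14744875  0.38477867] [ 0.85568271 -0.49382602 -0.07709861  0.13415947]
{'clock': 1.0333, 'tool_pos': array([ 0.41770393, -0.17666898,  0.24698467]), 'eef_rot': array([ 0.9638083 ,  0.26657337,  0.00244173, -0.0024972 ]), 'opening': 0.997464758687703, 'contact_force': array([1.64418388, 5.47342823, 0.20498797])}
clock 1.0333 pos [ 0.4177 -0.1767  0.247 ] jaw -59.1 tilt [ 0.003  0.006 -1.   ] q [ 0.44  0.47 -0.2   2.06  0.15  0.62 -0.89]
rv [-0.004 -0.006  0.016] shift cm [ 6.39  1.36 -0.27] F [1.6 5.5 0.2] open 8.787664524038664
```

View pics/b_wrist.png

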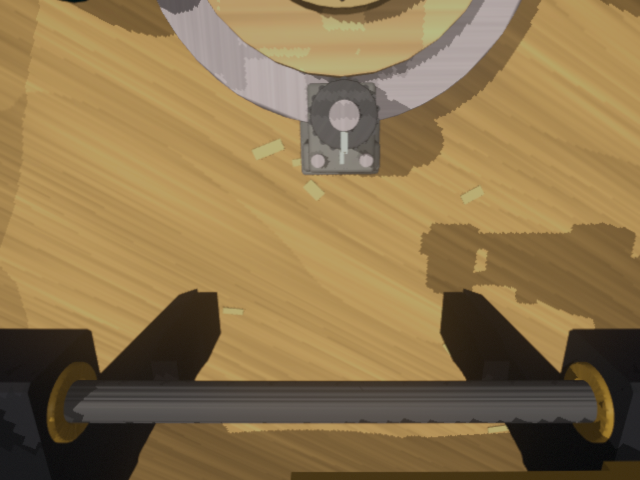

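```bash
python3 - <<'E'
from geo import *
t=load('a_top');b=load('b_wrist')
print(plane(b,(344,115),.126),two(b,(344,115),t,(290+338/2.5,150+469/2.5)))
E
python3 look.py c wrist
python3 - <<'E'
from geo import *
c=load('c_wrist'); im=c['pixels']; 
cv2.imwrite('pics/crop_c.png',cv2.resize(im[40:220,240:440,::-1],None,fx=3,fy=3,interpolation=cv2.INTER_CUBIC))
E
```

```text
[ 0.47980193 -0.15873517  0.126     ] (array([ 0.48075587, -0.15859578,  0.11619552]), np.float64(0.0023698836958508723))
wrist [[413.2976132634026, 0.0, 329.927407278996], [0.0, 413.2976132634026, 234.2769009307424], [0.0, 0.0, 1.0]] -0.011032260654093124 [ 0.48460093 -0.13701758  0.38537726] [ 0.85987929 -0.48728872 -0.07665262  0.13145982]
{'clock': 1.0833, 'tool_pos': array([ 0.41629876, -0.18081045,  0.24692492]), 'eef_rot': array([ 0.96389625,  0.26626938,  0.00150298, -0.00154353]), 'opening': 1.0026856320497093, 'contact_force': array([-0.03550129, -0.56691181, -0.42793257])}
```

View pics/crop_c.png

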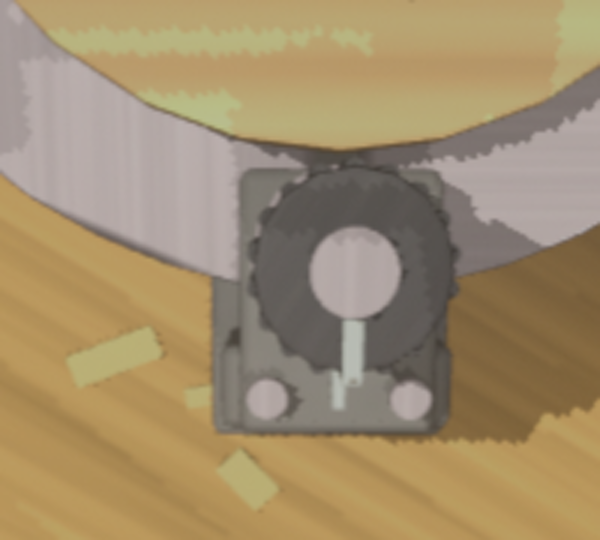

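The collar top is now at wrist pixel (358,129), with the white line pointing away from the table.

```bash
python3 look.py c2 wrist; python3 - <<'E'
from geo import *
t=load('a_top');b=load('c_wrist');c=load('c2_wrist')
print(plane(b,(358.3,129.3),.126),two(b,(358.3,129.3),t,(290+338/2.5,150+469/2.5)))
g=cv2.cvtColor(c['pixels'],cv2.COLOR_RGB2HSV); m=((g[...,1]<70)&(g[...,2]>120)).astype(np.uint8); n,l,st,ce=cv2.connectedComponentsWithStats(m)
for i in range(1,n):
    if 150<st[i,4]<2000: print(st[i],ce[i])
E
python3 d.py .4795 -.157 .25 -60
```

```text
wrist [[413.2976132634026, 0.0, 329.927407278996], [0.0, 413.2976132634026, 234.2769009307424], [0.0, 0.0, 1.0]] -0.011032260654093124 [ 0.48338669 -0.14088643  0.38515441] [ 0.85951319 -0.48757967 -0.07667329  0.13275673]
{'clock': 1.1333, 'tool_pos': array([ 0.414712  , -0.18476679,  0.24679969]), 'eef_rot': array([ 9.64599824e-01,  2.63716930e-01,  4.72404605e-04, -5.80149319e-04]), 'opening': 0.9982564944536669, 'contact_force': array([-0.60495621, -0.46406894, -0.12397028])}
[ 0.4803774  -0.15857601  0.126     ] (array([ 0.48100219, -0.15867157,  0.11650724]), np.float64(0.002081688091988085))
clock 1.1333 pos [ 0.4147 -0.1848  0.2468] jaw -59.4 tilt [ 0.001  0.001 -1.   ] q [ 0.45  0.48 -0.2   2.06  0.15  0.62 -0.88]
rv [-0.001 -0.001  0.01 ] shift cm [ 6.99  0.91 -0.31] F [-0.6 -0.5 -0.1] open 8.794639716136807
```

>>> {"fn": "carry_out", "kwargs": {
  "commands": [
    [[0,0,0,3.5,0.5,1,8.8],[0,0,0,7.0,0.9,3,8.8],[0,0,0,7.0,0.9,6,8.8],[0,0,0,7.0,0.9,9,8.8],[0,0,0,7.0,0.9,12,8.8],[0,0,0,7.0,0.9,14.2,8.8],[0,0,0,7.0,0.9,15.2,8.8],[0,0,0,7.0,0.9,15.2,8.8],[0,0,0,7.0,0.9,15.2,8.8],[0,0,0,7.0,0.9,15.2,8.8]]
  ]
}}

```text
clock: 1.97
tool_pos: [0.479, -0.1622, 0.0959]
eef_rot: [0.966, 0.259, 0.001, 0.001]
contact_force: [0.3, -0.1, 0.4]
opening: 0.999
```

```bash
python3 look.py e wrist side; python3 d.py .480 -.157 .095 -60
python3 - <<'E'
from geo import *
c=load('e_side'); im=c['pixels']; 
cv2.imwrite('pics/crop_e.png',cv2.resize(im[200:440,150:420,::-1],None,fx=2.5,fy=2.5,interpolation=cv2.INTER_CUBIC))
E
```

```text
wrist [[413.2976132634026, 0.0, 329.927407278996], [0.0, 413.2976132634026, 234.2769009307424], [0.0, 0.0, 1.0]] -0.011032260654093124 [ 0.54669658 -0.12273333  0.23391443] [ 0.85547339 -0.49427153 -0.07659335  0.1341432 ]
side [[542.1310361225546, 0.0, 324.0616955583694], [0.0, 542.1310361225546, 237.9147779278271], [0.0, 0.0, 1.0]] -0.02670640714760895 [ 0.47624654 -0.6062498   0.69997705] [ 0.90920725 -0.09238941  0.04907206 -0.40298674]
{'clock': 2.0667, 'tool_pos': array([ 0.47917995, -0.16198129,  0.09609869]), 'eef_rot': array([9.65837024e-01, 2.59146401e-01, 1.19648025e-03, 7.43961332e-04]), 'opening': 0.9963314245714887, 'contact_force': array([ 0.68059755, -0.91152335,  0.37302696])}
clock 2.0667 pos [ 0.4792 -0.162   0.0961] jaw -60.0 tilt [ 0.003 -0.001 -1.   ] q [ 0.29  0.79 -0.1   2.05  0.23  0.31 -1.04]
rv [ 0.002 -0.002  0.001] shift cm [ 0.32 -0.39  0.11] F [ 0.7 -0.9  0.4] open 8.777679850474817
```

View pics/crop_e.png

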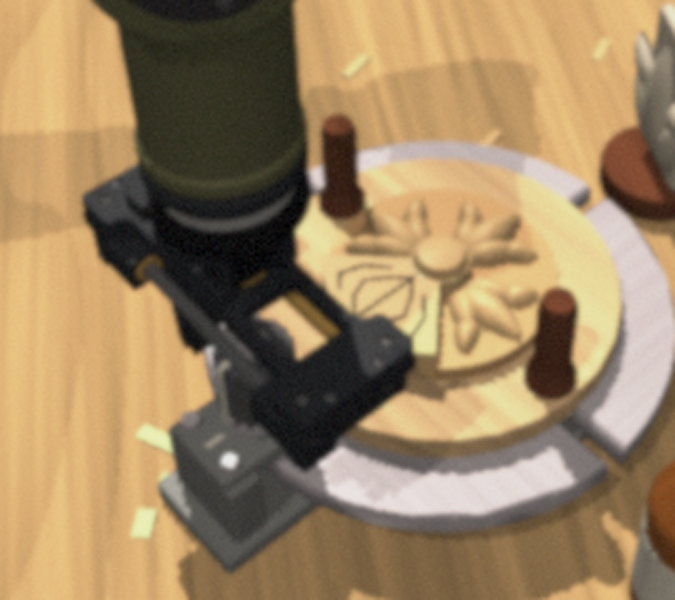

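View pics/e_wrist.png

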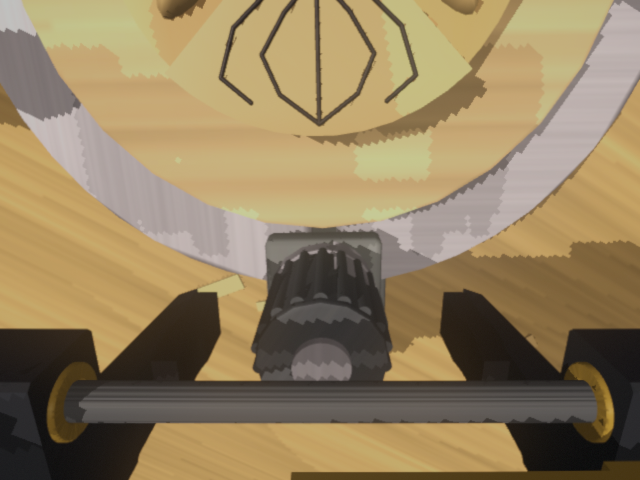

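```bash
python3 - <<'E'
from geo import *
c=load('e_wrist')
for p in((322,362),(322,325)): print(plane(c,p,.126))
M=R.from_quat([ .965837, .259146,  .001196, .000744]).as_matrix()
print(M.T@(plane(c,(322,362),.126)-np.array([.4792,-.162,.0961])))
E
```

```text
[ 0.4802145  -0.15848774  0.126     ]
[ 0.49129765 -0.15218238  0.126     ]
[ 0.00269398 -0.00247117 -0.02990002]
```

>>> {"fn": "carry_out", "kwargs": {
  "commands": [
    [[0,0,0,0.27,-0.25,0.1,8.8],[0,0,0,0.27,-0.25,0.1,8.8],[0,0,0,0.27,-0.25,0.1,4.0],[0,0,0,0.27,-0.25,0.1,3.5],[0,0,0,0.27,-0.25,0.1,3.5],[0,0,0,0.27,-0.25,0.1,3.5],[0,0,0,0.27,-0.25,0.1,3.5],[0,0,0,0.27,-0.25,0.1,3.5],[0,0,0,0.27,-0.25,0.1,3.5],[0,0,0,0.27,-0.25,0.1,3.5]]
  ],
  "force": 40
}}

```text
clock: 2.9
tool_pos: [0.4798, -0.1586, 0.0937]
eef_rot: [0.966, 0.259, 0.0, 0.001]
contact_force: [-0.1, -1.9, -1.0]
opening: 0.489
```

```bash
python3 d.py .480 -.158 .095 -60
```

```text
clock 2.9 pos [ 0.4798 -0.1586  0.0937] jaw -60.0 tilt [ 0.001 -0.001 -1.   ] q [ 0.28  0.79 -0.09  2.05  0.22  0.31 -1.04]
rv [ 0.001 -0.     0.   ] shift cm [ 0.05 -0.04 -0.13] F [-0.1 -1.9 -1. ] open 4.304159241993157
```

>>> {"fn": "carry_out", "kwargs": {
  "commands": [
    [[0,0,0,0,0,-0.5,3.5],[0,0,0,0,0,-1.0,3.5],[0,0,0,0,0,-1.5,3.5],[0,0,0,0,0,-2.0,3.5],[0,0,0,0,0,-2.5,3.5],[0,0,0,0,0,-2.5,3.5],[0,0,0,0,0,-2.5,3.5],[0,0,0,0,0,-2.5,3.5]]
  ]
}}

```text
clock: 3.57
tool_pos: [0.4798, -0.1586, 0.1185]
eef_rot: [0.966, 0.259, 0.0, 0.0]
contact_force: [3.0, -4.9, -13.2]
opening: 0.488
```

```bash
python3 d.py .480 -.158 .12 -60; python3 look.py f side wrist >/dev/null
python3 - <<'E'
from geo import *
c=load('f_side'); im=c['pixels']; 
cv2.imwrite('pics/crop_f.png',cv2.resize(im[200:440,150:420,::-1],None,fx=2.5,fy=2.5,interpolation=cv2.INTER_CUBIC))
E
```

```text
clock 3.5667 pos [ 0.4798 -0.1586  0.1185] jaw -60.0 tilt [ 0.001 -0.001 -1.   ] q [ 0.3   0.75 -0.11  2.04  0.21  0.37 -1.03]
rv [ 0.001 -0.     0.001] shift cm [ 0.05 -0.04 -0.15] F [  3.   -4.9 -13.2] open 4.295294216257804
```

View pics/f_wrist.png

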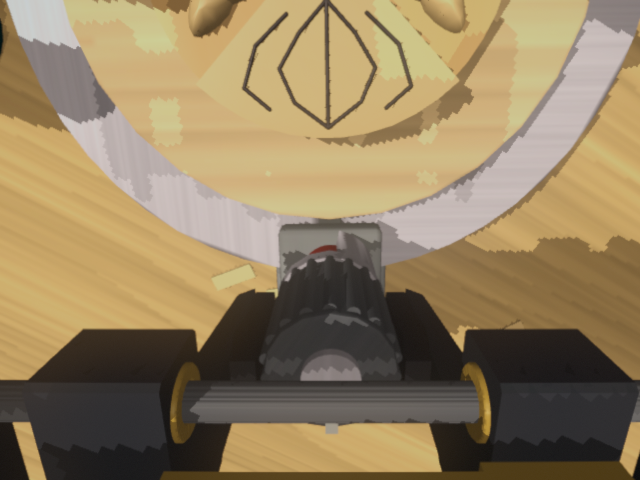

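View pics/crop_f.png

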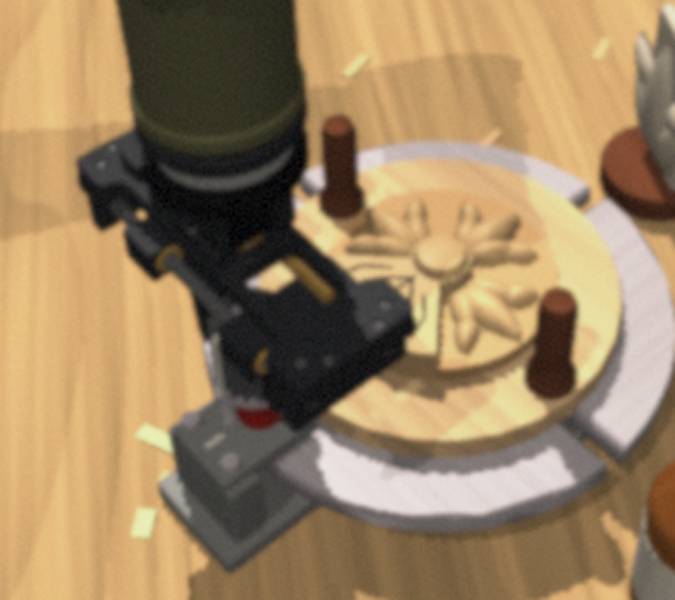

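The collar is up 25 mm, with the red sleeve showing beneath it, and the force matches the spring. I'll turn it clockwise now.

>>> {"fn": "carry_out", "kwargs": {
  "commands": [
    [[0,0,0.11,0,0,0,3.5],[0,0,0.22,0,0,0,3.5],[0,0,0.33,0,0,0,3.5],[0,0,0.44,0,0,0,3.5],[0,0,0.55,0,0,0,3.5],[0,0,0.66,0,0,0,3.5],[0,0,0.77,0,0,0,3.5],[0,0,0.88,0,0,0,3.5],[0,0,0.99,0,0,0,3.5],[0,0,1.08,0,0,0,3.5]]
  ]
}}

```text
clock: 4.5
tool_pos: [0.4798, -0.1575, 0.1183]
eef_rot: [0.961, -0.276, 0.0, -0.0]
contact_force: [2.8, -2.4, -13.9]
opening: 0.491
```

>>> {"fn": "carry_out", "kwargs": {
  "commands": [
    [[0,0,0,0,0,0,3.5],[0,0,0,0,0,0,3.5],[0,0,0,0,0,0,3.5]]
  ]
}}

```text
clock: 4.75
tool_pos: [0.4797, -0.1575, 0.1185]
eef_rot: [0.962, -0.273, 0.0, -0.0]
contact_force: [3.8, -2.1, -13.6]
opening: 0.488
```

```bash
python3 d.py .480 -.158 .12 -120; python3 -c "
from plant import r;print(r.get_state()['moment'])";python3 look.py g wrist side>/dev/null
python3 - <<'E'
from geo import *
c=load('g_side'); im=c['pixels']; 
cv2.imwrite('pics/crop_g.png',cv2.resize(im[200:440,150:420,::-1],None,fx=2.5,fy=2.5,interpolation=cv2.INTER_CUBIC))
E
```

```text
clock 4.75 pos [ 0.4797 -0.1575  0.1185] jaw -121.6 tilt [ 0.  0. -1.] q [ 0.15  0.75  0.12  2.04 -0.24  0.36 -1.66]
rv [-0.001 -0.    -0.029] shift cm [ 0.05  0.03 -0.15] F [  3.8  -2.1 -13.6] open 4.295322340188514
[-0.3102329  -0.89113772 -0.02688949]
```

View pics/g_wrist.png

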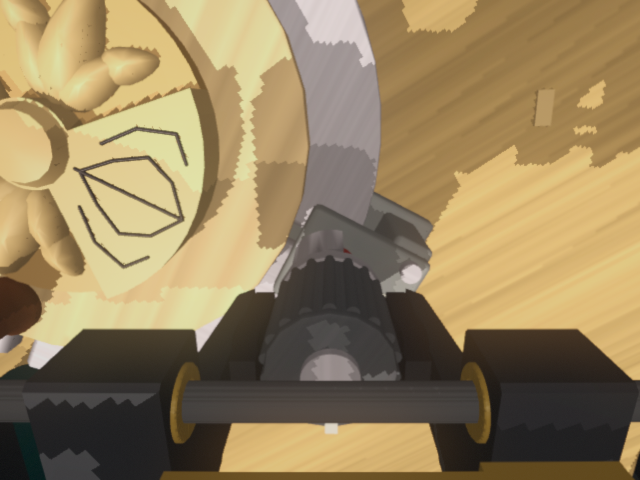

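View pics/crop_g.png

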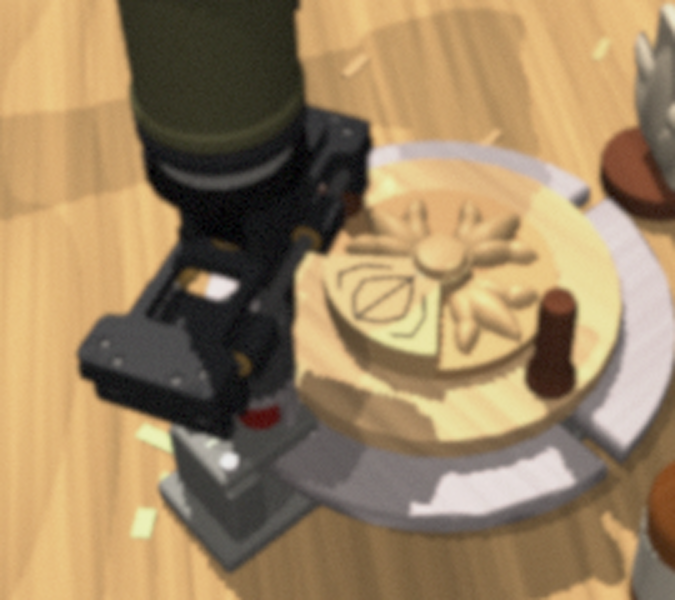

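>>> {"fn": "carry_out", "kwargs": {
  "commands": [
    [[0,0,0,0,0,0.2,3.5],[0,0,0,0,0,0.4,3.5],[0,0,0,0,0,0.6,3.5],[0,0,0,0,0,0.8,3.5],[0,0,0,0,0,0.8,3.5],[0,0,0,0,0,0.8,3.5]]
  ]
}}

```text
clock: 5.35
tool_pos: [0.4798, -0.1576, 0.1111]
eef_rot: [0.962, -0.274, 0.0, -0.0]
contact_force: [4.3, -0.4, -5.2]
opening: 0.49
```

```bash
python3 d.py .480 -.158 .12 -120
```

```text
clock 5.35 pos [ 0.4798 -0.1576  0.1111] jaw -121.8 tilt [ 0.001  0.    -1.   ] q [ 0.16  0.77  0.12  2.05 -0.24  0.34 -1.66]
rv [-0.001 -0.001 -0.031] shift cm [ 0.04  0.02 -0.89] F [ 4.3 -0.4 -5.2] open 4.316075406197987
```

>>> {"fn": "carry_out", "kwargs": {
  "commands": [
    [[0,0,0,0,0,0.05,4.0],[0,0,0,0,0,0.05,6.5],[0,0,0,0,0,0,8.5],[0,0,0,0,0,0,8.8],[0,0,0,0,0,0,8.8],[0,0,0,0,0,-3,8.8],[0,0,0,0,0,-6.5,8.8],[0,0,0,0,0,-10,8.8],[0,0,0,0,0,-10,8.8]]
  ]
}}

```text
clock: 6.1
tool_pos: [0.4819, -0.1594, 0.2159]
eef_rot: [0.962, -0.275, 0.005, 0.0]
contact_force: [-0.3, 0.1, 0.9]
opening: 0.998
```

```bash
python3 d.py .6415 -.168 .22 -112; python3 look.py h wrist side top>/dev/null
python3 - <<'E'
from geo import *
c=load('h_side'); im=c['pixels']; 
cv2.imwrite('pics/crop_h.png',cv2.resize(im[200:440,180:420,::-1],None,fx=2.5,fy=2.5,interpolation=cv2.INTER_CUBIC))
E
```

```text
clock 6.1 pos [ 0.4819 -0.1594  0.2159] jaw -121.9 tilt [ 0.009 -0.003 -1.   ] q [ 0.1   0.59  0.2   1.97 -0.2   0.59 -1.69]
rv [-0.001 -0.009 -0.172] shift cm [14.01 -7.69 -0.26] F [-0.3  0.1  0.9] open 8.7919157541374
```

View pics/crop_h.png

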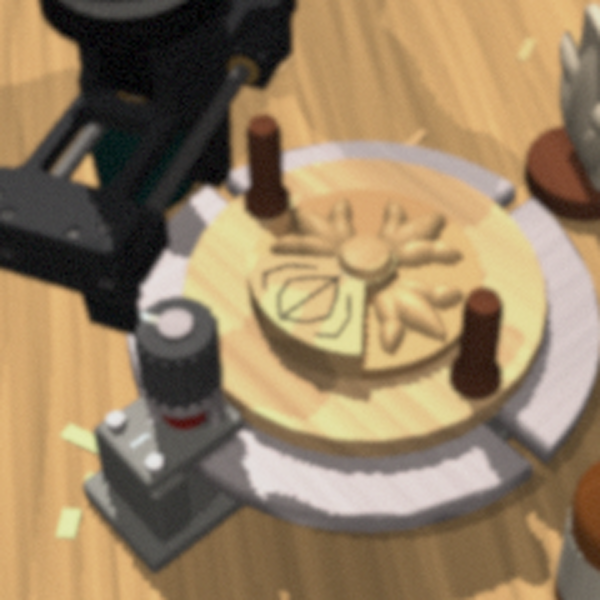

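View pics/h_wrist.png

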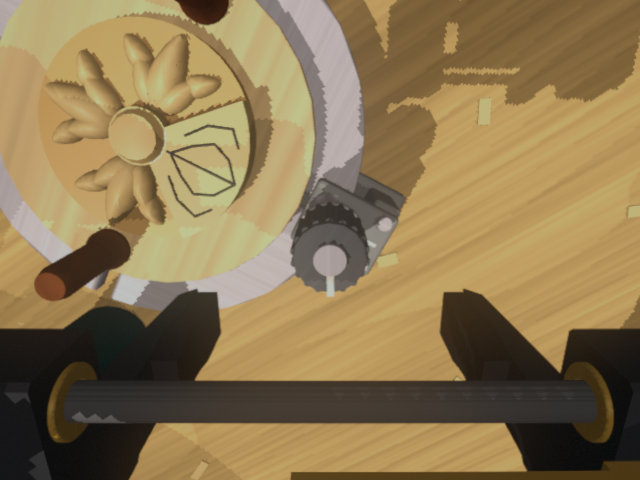

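View pics/h_top.png

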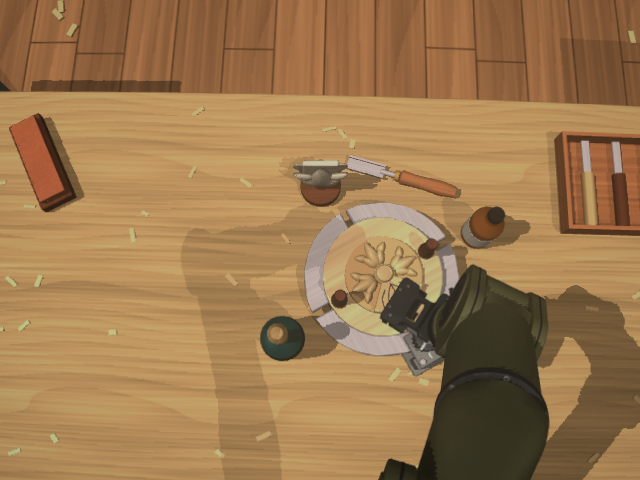

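>>> {"fn": "carry_out", "kwargs": {
  "commands": [
    [[0,0,0.08,3.5,-2,0,8.8],[0,0,0.16,7,-4,0,8.8],[0,0,0.24,10.5,-6,0,8.8],[0,0,0.32,14,-7.7,0,8.8],[0,0,0.32,14,-7.7,1,8.8],[0,0,0.32,14,-7.7,2,7],[0,0,0.32,14,-7.7,2,6.5],[0,0,0.32,14,-7.7,2,6],[0,0,0.32,14,-7.7,2,6]]
  ]
}}

```text
clock: 7.0
tool_pos: [0.6372, -0.1666, 0.1903]
eef_rot: [0.906, -0.424, -0.001, 0.0]
contact_force: [-1.0, -0.5, -0.2]
opening: 0.722
```

```bash
python3 d.py .6415 -.168 .111 -140; python3 look.py i wrist >/dev/null
```

```text
clock 7.0 pos [ 0.6372 -0.1666  0.1903] jaw -140.2 tilt [-0.002  0.    -1.   ] q [ 0.02  0.82  0.31  1.52 -0.3   0.85 -2.  ]
rv [ 0.002  0.002 -0.004] shift cm [ 0.4  -0.26  7.93] F [-1.  -0.5 -0.2] open 6.362287611486109
```

View pics/i_wrist.png

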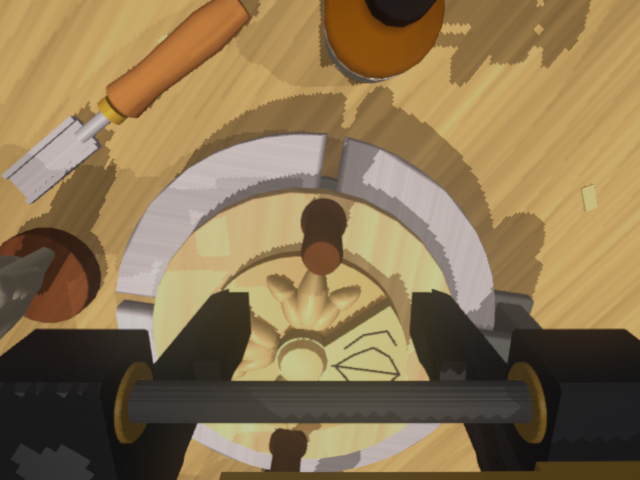

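```bash
python3 - <<'E'
from geo import *
c=load('i_wrist');t=load('a_top');s=load('a_side')
p=(321.5,258)
print(plane(c,p,.138), two(c,p,t,(290+355/2.5,150+235/2.5)), two(c,p,s,(200+347/2,160+320/2)), plane(c,(301,358),.101))
E
python3 d.py .6415 -.168 .111 -140; 
```

```text
[ 0.64320766 -0.16891752  0.138     ] (array([ 0.6423558 , -0.16797331,  0.13471297]), np.float64(0.00023320083136525073)) (array([ 0.6438107 , -0.16960081,  0.13738332]), np.float64(0.0021453818975411807)) [ 0.6011438  -0.09600137  0.101     ]
clock 7.05 pos [ 0.6378 -0.1666  0.1909] jaw -140.2 tilt [-0.001  0.    -1.   ] q [ 0.02  0.82  0.31  1.52 -0.3   0.85 -2.  ]
rv [ 0.001  0.001 -0.003] shift cm [ 0.35 -0.2   7.99] F [ 0.6 -0.4  0.8] open 6.0794167401487345
```

>>> {"fn": "carry_out", "kwargs": {
  "commands": [
    [[0,0,0,0.43,-0.22,2,6],[0,0,0,0.43,-0.22,4.5,6],[0,0,0,0.43,-0.22,7,6],[0,0,0,0.43,-0.22,8,6],[0,0,0,0.43,-0.22,8,5],[0,0,0,0.43,-0.22,8,4],[0,0,0,0.43,-0.22,8,3],[0,0,0,0.43,-0.22,8,1.5],[0,0,0,0.43,-0.22,8,1.5],[0,0,0,0.43,-0.22,8,1.5]]
  ],
  "force": 15
}}

```text
clock: 7.88
tool_pos: [0.644, -0.1683, 0.1118]
eef_rot: [0.906, -0.424, 0.001, -0.0]
contact_force: [0.5, 0.0, -0.2]
opening: 0.25
```

>>> {"fn": "carry_out", "kwargs": {
  "commands": [
    [[0,0,0,0,0,0,1.5],[0,0,0,0,0,0,1.5],[0,0,0,0,0,0,1.5]]
  ]
}}

```text
clock: 8.13
tool_pos: [0.644, -0.1683, 0.1117]
eef_rot: [0.906, -0.424, 0.001, -0.0]
contact_force: [-0.1, 0.3, 5.6]
opening: 0.238
```

```bash
python3 d.py .642 -.1685 .111 -140; python3 look.py j wrist side top>/dev/null
```

```text
clock 8.1333 pos [ 0.644  -0.1683  0.1117] jaw -140.1 tilt [ 0.002 -0.    -1.   ] q [ 0.05  0.93  0.27  1.55 -0.34  0.71 -1.97]
rv [-0.001 -0.001 -0.002] shift cm [-0.11  0.17  0.07] F [-0.1  0.3  5.6] open 2.094692851492676
```

View pics/j_side.png

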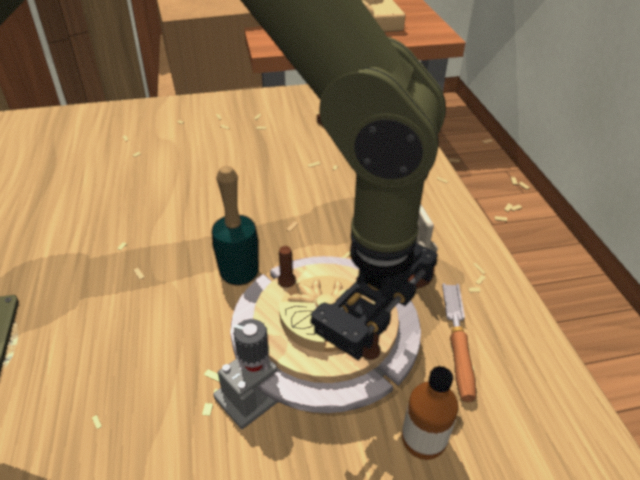

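View pics/j_wrist.png

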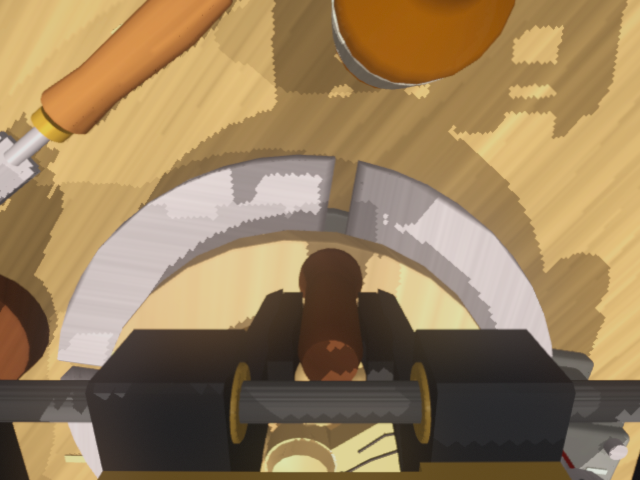

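```bash
python3 - <<'E'
import numpy as np
ox,oy=9.2,1.45
print([[0,0,round(-t,4),round(ox*np.cos(t)+oy*np.sin(t)-ox,2),round(-ox*np.sin(t)+oy*np.cos(t)-oy,2),0,1.5] for t in np.arange(1,11)*np.pi/40])
E
```

```text
[[0, 0, np.float64(-0.0785), np.float64(0.09), np.float64(-0.73), 0, 1.5], [0, 0, np.float64(-0.1571), np.float64(0.11), np.float64(-1.46), 0, 1.5], [0, 0, np.float64(-0.2356), np.float64(0.08), np.float64(-2.19), 0, 1.5], [0, 0, np.float64(-0.3142), np.float64(-0.0), np.float64(-2.91), 0, 1.5], [0, 0, np.float64(-0.3927), np.float64(-0.15), np.float64(-3.63), 0, 1.5], [0, 0, np.float64(-0.4712), np.float64(-0.34), np.float64(-4.33), 0, 1.5], [0, 0, np.float64(-0.5498), np.float64(-0.6), np.float64(-5.02), 0, 1.5], [0, 0, np.float64(-0.6283), np.float64(-0.9), np.float64(-5.68), 0, 1.5], [0, 0, np.float64(-0.7069), np.float64(-1.26), np.float64(-6.32), 0, 1.5], [0, 0, np.float64(-0.7854), np.float64(-1.67), np.float64(-6.93), 0, 1.5]]
```

>>> {"fn": "carry_out", "kwargs": {
  "commands": [
    [[0,0,-0.08,0.09,-0.73,0,1.5],[0,0,-0.16,0.11,-1.46,0,1.5],[0,0,-0.24,0.08,-2.19,0,1.5],[0,0,-0.31,0,-2.91,0,1.5],[0,0,-0.39,-0.15,-3.63,0,1.5],[0,0,-0.47,-0.34,-4.33,0,1.5],[0,0,-0.55,-0.6,-5.02,0,1.5],[0,0,-0.63,-0.9,-5.68,0,1.5],[0,0,-0.71,-1.26,-6.32,0,1.5],[0,0,-0.785,-1.67,-6.93,0,1.5]]
  ]
}}

```text
clock: 9.12
tool_pos: [0.6861, -0.1119, 0.1117]
eef_rot: [0.999, -0.044, 0.0, 0.001]
contact_force: [-1.8, -1.0, 6.1]
opening: 0.247
```

```bash
python3 d.py .642 -.1685 .111 -95; python3 look.py k wrist side>/dev/null;  python3 d.py .642 -.1685 .111 -95
```

```text
clock 9.1167 pos [ 0.6861 -0.1119  0.1117] jaw -95.0 tilt [ 0.001 -0.002 -1.   ] q [ 0.05  0.94  0.08  1.44 -0.09  0.76 -1.49]
rv [ 0.002 -0.001  0.   ] shift cm [-3.9   6.02  0.08] F [-1.8 -1.   6.1] open 2.1791653620381415
clock 9.2167 pos [ 0.6867 -0.1095  0.1117] jaw -94.9 tilt [ 0.002  0.001 -1.   ] q [ 0.05  0.94  0.08  1.44 -0.1   0.76 -1.49]
rv [-0.001 -0.001  0.001] shift cm [-3.95  6.27  0.06] F [-0.9 -0.2  6.6] open 2.1495693804045275
```

View pics/k_side.png

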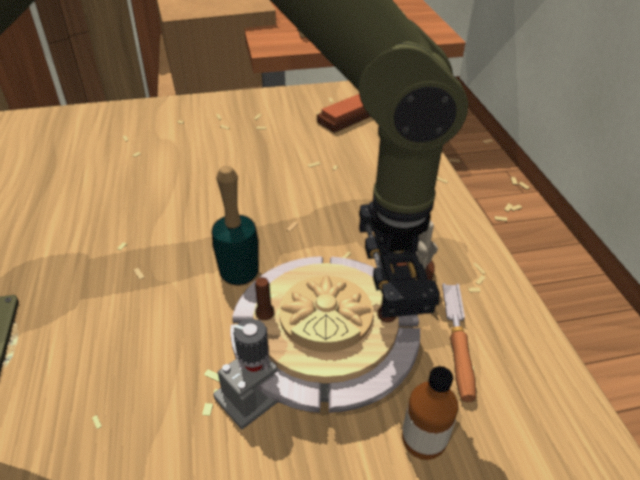

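View pics/k_wrist.png

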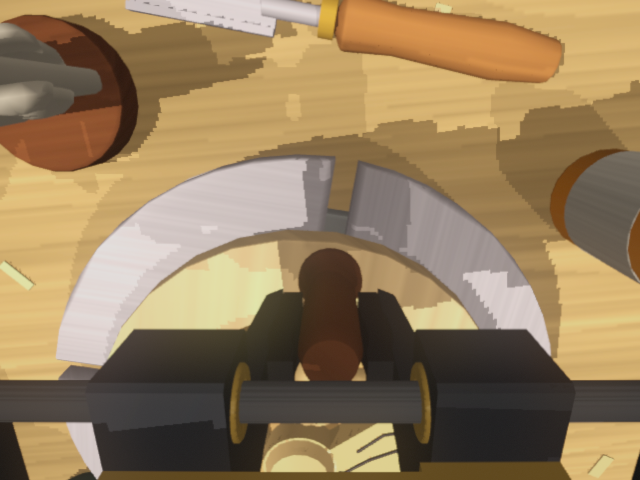

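The table is following the arm with only small side forces, so I'll keep going.

>>> {"fn": "carry_out", "kwargs": {
  "commands": [
    [[0,0,-0.08,0.09,-0.73,0,1.5],[0,0,-0.16,0.11,-1.46,0,1.5],[0,0,-0.24,0.08,-2.19,0,1.5],[0,0,-0.31,0,-2.91,0,1.5],[0,0,-0.39,-0.15,-3.63,0,1.5],[0,0,-0.47,-0.34,-4.33,0,1.5],[0,0,-0.55,-0.6,-5.02,0,1.5],[0,0,-0.63,-0.9,-5.68,0,1.5],[0,0,-0.71,-1.26,-6.32,0,1.5],[0,0,-0.785,-1.67,-6.93,0,1.5]]
  ]
}}

```text
clock: 10.05
tool_pos: [0.676, -0.0419, 0.1117]
eef_rot: [0.94, 0.342, 0.0, 0.001]
contact_force: [-0.2, -2.6, 4.7]
opening: 0.239
```

```bash
python3 d.py .676 -.042 .111 -50; python3 look.py l side top>/dev/null
```

```text
clock 10.05 pos [ 0.676  -0.0419  0.1117] jaw -50.0 tilt [ 0.002 -0.002 -1.   ] q [ 0.05  0.92 -0.11  1.5   0.14  0.73 -1.  ]
rv [ 0.003  0.    -0.001] shift cm [-0.01  0.01  0.07] F [-0.2 -2.6  4.7] open 2.1036827639412605
```

View pics/l_side.png

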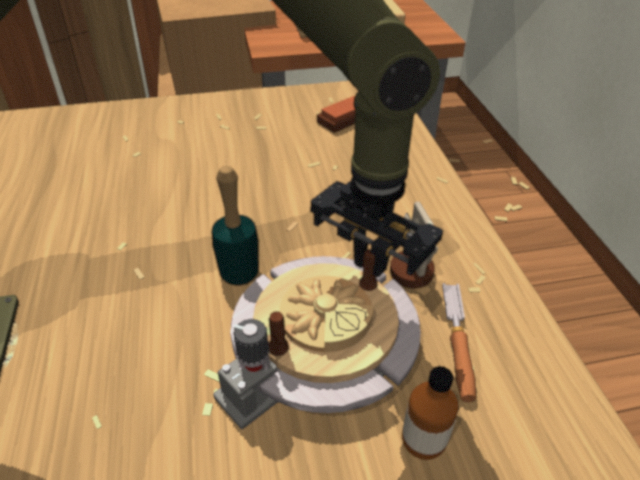

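View pics/l_top.png

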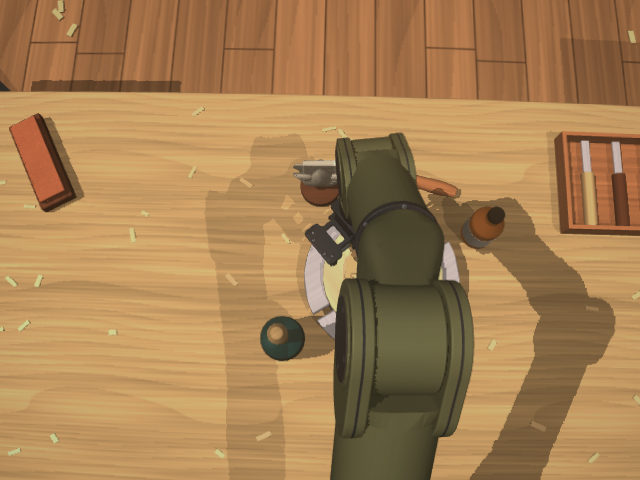

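>>> {"fn": "carry_out", "kwargs": {
  "commands": [
    [[0,0,-0.08,0.09,-0.73,0,1.5],[0,0,-0.16,0.11,-1.46,0,1.5],[0,0,-0.24,0.08,-2.19,0,1.5],[0,0,-0.31,0,-2.91,0,1.5],[0,0,-0.39,-0.15,-3.63,0,1.5],[0,0,-0.47,-0.34,-4.33,0,1.5],[0,0,-0.55,-0.6,-5.02,0,1.5],[0,0,-0.63,-0.9,-5.68,0,1.5],[0,0,-0.71,-1.26,-6.32,0,1.5],[0,0,-0.785,-1.67,-6.93,0,1.5]]
  ]
}}

```text
clock: 10.98
tool_pos: [0.6193, 0.0005, 0.1116]
eef_rot: [0.738, 0.675, 0.0, 0.002]
contact_force: [1.5, -2.8, 4.5]
opening: 0.243
```

```bash
python3 d.py .62 0 .111 -5; python3 look.py m side top>/dev/null
```

```text
clock 10.9833 pos [6.193e-01 5.000e-04 1.116e-01] jaw -5.1 tilt [ 0.003 -0.002 -1.   ] q [ 0.09  0.87 -0.3   1.69  0.39  0.64 -0.52]
rv [ 0.003  0.002 -0.001] shift cm [-0.04  0.08  0.06] F [ 1.5 -2.8  4.5] open 2.142128579724233
```

View pics/m_side.png

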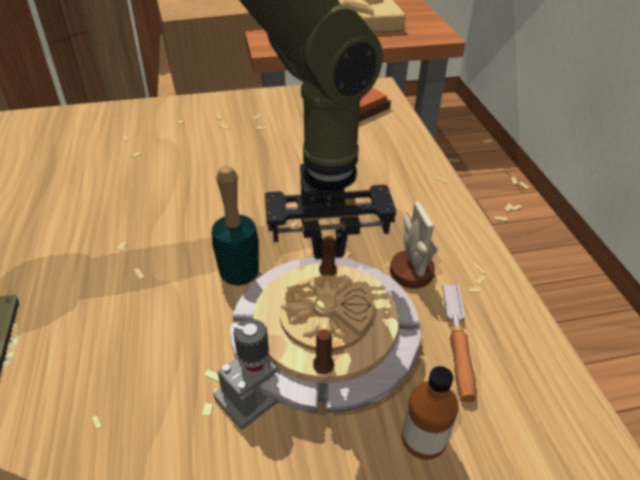

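>>> {"fn": "carry_out", "kwargs": {
  "commands": [
    [[0,0,-0.08,0.09,-0.73,0,1.5],[0,0,-0.16,0.11,-1.46,0,1.5],[0,0,-0.24,0.08,-2.19,0,1.5],[0,0,-0.31,0,-2.91,0,1.5],[0,0,-0.39,-0.15,-3.63,0,1.5],[0,0,-0.47,-0.34,-4.33,0,1.5],[0,0,-0.55,-0.6,-5.02,0,1.5],[0,0,-0.63,-0.9,-5.68,0,1.5],[0,0,-0.71,-1.26,-6.32,0,1.5],[0,0,-0.785,-1.67,-6.93,0,1.5]]
  ]
}}

```text
clock: 11.92
tool_pos: [0.5496, -0.0096, 0.1116]
eef_rot: [0.423, 0.906, 0.0, 0.002]
contact_force: [3.9, -2.3, 4.0]
opening: 0.238
```

>>> {"fn": "carry_out", "kwargs": {
  "commands": [
    [[0,0,0,0,0,0,1.5],[0,0,0,0,0,0,1.5],[0,0,0,0,0,0,1.5]]
  ]
}}

```text
clock: 12.17
tool_pos: [0.5491, -0.0099, 0.1116]
eef_rot: [0.425, 0.905, -0.0, 0.002]
contact_force: [1.0, -2.6, 7.4]
opening: 0.247
```

```bash
python3 d.py .548 -.0085 .111 40; python3 look.py n side top wrist>/dev/null
python3 - <<'E'
from geo import *
c=load('n_side'); im=c['pixels']; 
cv2.imwrite('pics/crop_n.png',cv2.resize(im[200:440,180:440,::-1],None,fx=2.5,fy=2.5,interpolation=cv2.INTER_CUBIC))
E
```

```text
clock 12.1667 pos [ 0.5491 -0.0099  0.1116] jaw 39.7 tilt [ 0.003 -0.002 -1.   ] q [ 0.21  0.83 -0.47  1.9   0.67  0.58 -0.02]
rv [ 0.001  0.004 -0.006] shift cm [0.18 0.01 0.06] F [ 1.  -2.6  7.4] open 2.1732013805977437
```

View pics/crop_n.png

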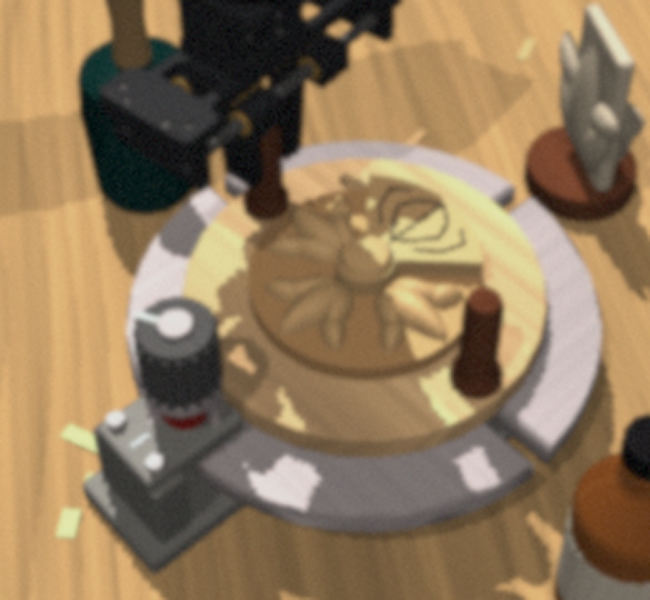

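View pics/n_wrist.png

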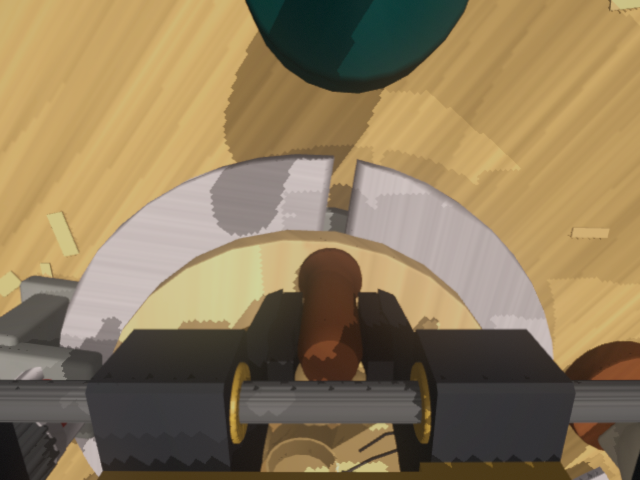

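View pics/n_top.png

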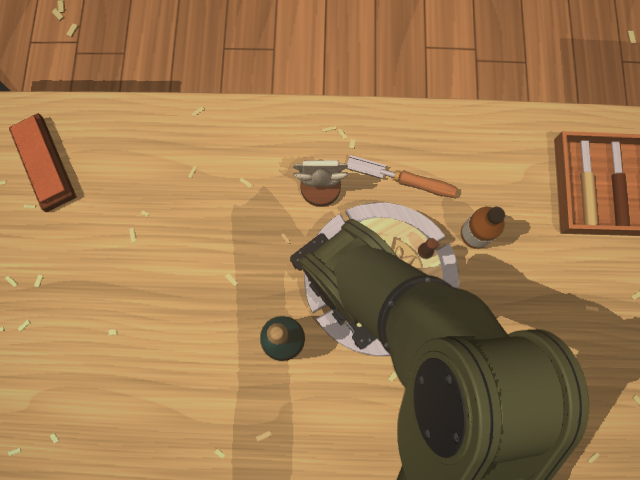

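```bash
python3 - <<'E'
from geo import *
for f in('side','top'):
  a=load('a_'+f)['pixels'];b=load('n_'+f)['pixels']
  P={'side':[('peg',355,315,30,50),('notchR',375,345,40,45)],'top':[('peg',418,235,24,28),('notch',425,228,25,25)]}[f]
  for n,x,y,w,h in P:
    A=cv2.cvtColor(a,cv2.COLOR_RGB2GRAY)[y:y+h,x:x+w]; B=cv2.cvtColor(b,cv2.COLOR_RGB2GRAY)[y-6:y+h+6,x-6:x+w+6]
    k=4;A=cv2.resize(A,None,fx=k,fy=k,interpolation=3);B=cv2.resize(B,None,fx=k,fy=k,interpolation=3)
    m=cv2.matchTemplate(B,A,cv2.TM_CCOEFF_NORMED); _,v,_,l=cv2.minMaxLoc(m); print(f,n,v,l[0]/k-6,l[1]/k-6)
s=load('a_side')
import numpy as np
C=np.array([.596,-.0885])
for z,rr in((.138,.092),(.05,.145)):
  f=lambda t:proj(s,[C[0]+rr*np.cos(t),C[1]+rr*np.sin(t),z])
  t=np.radians(-60); print((f(t+.02)-f(t))/20,'px per mrad')
E
```

```text
side peg 0.9915180802345276 0.0 0.0
side notchR 0.9956935048103333 0.0 0.0
top peg 0.983420729637146 0.0 0.0
top notch 0.9919553399085999 0.0 0.0
[ 0.04778998 -0.03596776] px per mrad
[ 0.06995611 -0.06040054] px per mrad
```

The table is turned by π; the side and top image shifts come out at 0.0 px. I'll release the peg and lift.

>>> {"fn": "carry_out", "kwargs": {
  "commands": [
    [[0,0,0,0,0,0,4],[0,0,0,0,0,0,5],[0,0,0,0,0,0,6],[0,0,0,0,0,0,6],[0,0,0,0,0,-2,6.5],[0,0,0,0,0,-5,7],[0,0,0,0,0,-8,8],[0,0,0,0,0,-10,8.8],[0,0,0,0,0,-10,8.8]]
  ]
}}

```text
clock: 13.07
tool_pos: [0.55, -0.0072, 0.2144]
eef_rot: [0.424, 0.905, 0.002, 0.003]
contact_force: [-0.4, 0.3, 0.6]
opening: 0.9
```

```bash
python3 d.py .48 -.158 .2116 45; python3 look.py o side top>/dev/null
python3 - <<'E'
from geo import *
for f in('side',):
  a=load('a_'+f)['pixels'];b=load('o_'+f)['pixels']
  for n,x,y,w,h in [('peg',355,315,30,50),('notchR',375,345,40,45)]:
    A=cv2.cvtColor(a,cv2.COLOR_RGB2GRAY)[y:y+h,x:x+w]; B=cv2.cvtColor(b,cv2.COLOR_RGB2GRAY)[y-6:y+h+6,x-6:x+w+6]
    k=8;A=cv2.resize(A,None,fx=k,fy=k,interpolation=3);B=cv2.resize(B,None,fx=k,fy=k,interpolation=3)
    m=cv2.matchTemplate(B,A,cv2.TM_CCOEFF_NORMED); _,v,_,l=cv2.minMaxLoc(m); print(f,n,v,l[0]/k-6,l[1]/k-6)
E
```

```text
clock 13.0667 pos [ 0.55   -0.0072  0.2144] jaw 39.8 tilt [ 0.007  0.001 -1.   ] q [ 0.29  0.69 -0.6   1.82  0.53  0.79  0.1 ]
rv [ 0.006  0.004 -0.091] shift cm [ -7.11 -15.02   0.22] F [-0.4  0.3  0.6] open 7.9268456540398065
side peg 0.9620338082313538 0.0 0.0
side notchR 0.9960019588470459 0.0 0.0
```

View pics/o_side.png

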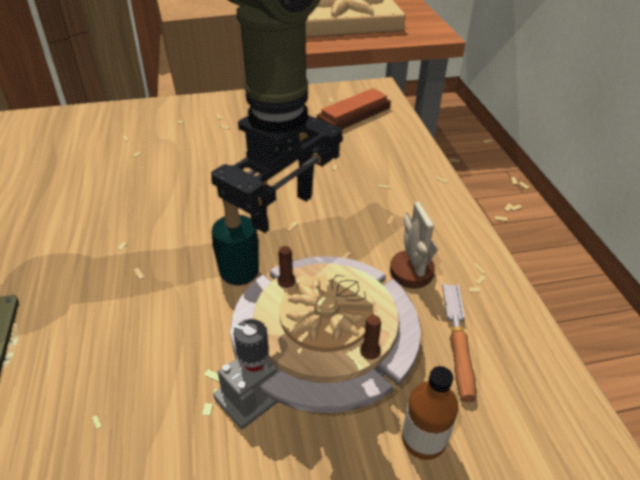

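>>> {"fn": "carry_out", "kwargs": {
  "commands": [
    [[0,0,-0.05,-1.4,-3,0,8.8],[0,0,-0.09,-2.8,-6,0,8.8],[0,0,-0.09,-4.2,-9,0,8.8],[0,0,-0.09,-5.6,-12,0,8.8],[0,0,-0.09,-6.9,-14.7,0,8.8],[0,0,-0.09,-6.9,-14.7,0,8.8],[0,0,-0.09,-6.9,-14.7,0,8.8],[0,0,-0.09,-6.9,-14.7,0,8.8]]
  ]
}}

```text
clock: 13.83
tool_pos: [0.4787, -0.1544, 0.2098]
eef_rot: [0.383, 0.924, 0.0, -0.001]
contact_force: [0.7, 0.6, -0.9]
opening: 1.0
```

```bash
python3 d.py .48 -.158 .1111 45; python3 look.py p wrist>/dev/null
```

```text
clock 13.8333 pos [ 0.4787 -0.1544  0.2098] jaw 45.0 tilt [-0.001  0.001 -1.   ] q [ 0.62  0.65 -0.65  1.95  0.58  0.73  0.41]
rv [ 0.    -0.002 -0.001] shift cm [-0.36 -0.17  9.87] F [ 0.7  0.6 -0.9] open 8.809600515904444
```

View pics/p_wrist.png

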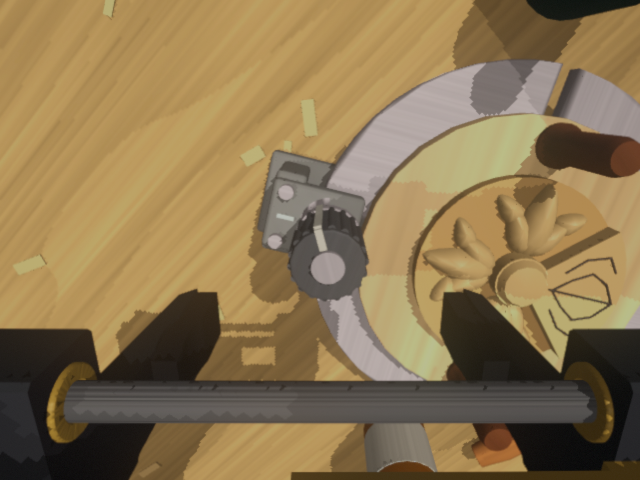

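>>> {"fn": "carry_out", "kwargs": {
  "commands": [
    [[0,0,0,-0.3,-0.15,3,8.8],[0,0,0,-0.3,-0.15,6,8.8],[0,0,0,-0.3,-0.15,8.5,8.8],[0,0,0,-0.3,-0.15,9.8,8.8],[0,0,0,-0.3,-0.15,9.8,8.8],[0,0,0,-0.3,-0.15,9.8,8.8]]
  ]
}}

```text
clock: 14.38
tool_pos: [0.4803, -0.1567, 0.1123]
eef_rot: [0.382, 0.924, 0.0, -0.001]
contact_force: [-0.1, -0.1, -0.1]
opening: 0.998
```

```bash
python3 d.py .48 -.158 .1111 45; python3 look.py q wrist>/dev/null; python3 - <<'E'
from geo import *
p=load('p_wrist'); print(plane(p,(328,267),.1435))
E
```

```text
clock 14.3833 pos [ 0.4803 -0.1567  0.1123] jaw 45.1 tilt [-0.001  0.001 -1.   ] q [ 0.52  0.8  -0.49  2.02  0.76  0.51  0.26]
rv [ 0.    -0.001  0.001] shift cm [-0.07 -0.11  0.12] F [-0.1 -0.1 -0.1] open 8.788822334767096
[ 0.4800955  -0.15859716  0.1435    ]
```

View pics/q_wrist.png

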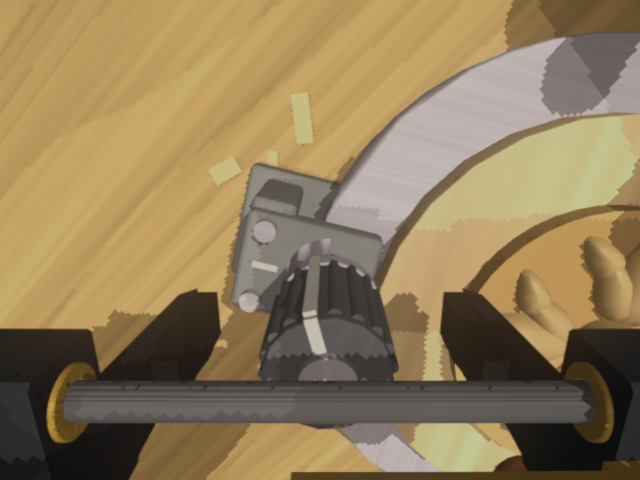

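>>> {"fn": "carry_out", "kwargs": {
  "commands": [
    [[0,0,0,-0.07,-0.12,0.1,8],[0,0,0,-0.07,-0.12,0.1,6],[0,0,0,-0.07,-0.12,0.1,3.5],[0,0,0,-0.07,-0.12,0.1,3.5],[0,0,0,-0.07,-0.12,0.1,3.5],[0,0,0,-0.07,-0.12,0.1,3.5],[0,0,0,-0.07,-0.12,0.1,3.5],[0,0,0,-0.07,-0.12,0.1,3.5],[0,0,0,-0.07,-0.12,0.1,3.5]]
  ],
  "force": 40
}}

```text
clock: 15.18
tool_pos: [0.4811, -0.1587, 0.112]
eef_rot: [0.383, 0.924, 0.001, 0.001]
contact_force: [4.0, 3.2, 0.5]
opening: 0.491
```

>>> {"fn": "carry_out", "kwargs": {
  "commands": [
    [[0,0,0,0,0,-0.3,3.5],[0,0,0,0,0,-0.6,3.5],[0,0,0,0,0,-0.75,3.5],[0,0,0,0,0,-0.75,3.5],[0,0,0,0,0,-0.75,3.5]]
  ]
}}

```text
clock: 15.6
tool_pos: [0.481, -0.1587, 0.1185]
eef_rot: [0.383, 0.924, 0.002, 0.001]
contact_force: [6.9, 3.1, -13.5]
opening: 0.488
```

```bash
python3 d.py .48 -.158 .1185 45
```

```text
clock 15.6 pos [ 0.481  -0.1587  0.1185] jaw 45.0 tilt [ 0.002  0.003 -1.   ] q [ 0.53  0.79 -0.5   2.02  0.75  0.52  0.27]
rv [ 0.003 -0.    -0.   ] shift cm [ 0.12 -0.02 -0.  ] F [  6.9   3.1 -13.5] open 4.298169917204587
```

>>> {"fn": "carry_out", "kwargs": {
  "commands": [
    [[0,0,-0.11,0,0,-0.1,3.5],[0,0,-0.22,0,0,-0.1,3.5],[0,0,-0.33,0,0,-0.1,3.5],[0,0,-0.44,0,0,-0.1,3.5],[0,0,-0.55,0,0,-0.1,3.5],[0,0,-0.66,0,0,-0.1,3.5],[0,0,-0.77,0,0,-0.1,3.5],[0,0,-0.88,0,0,-0.1,3.5],[0,0,-0.99,0,0,-0.1,3.5],[0,0,-1.08,0,0,-0.1,3.5]]
  ]
}}

```text
clock: 16.43
tool_pos: [0.4812, -0.1582, 0.1194]
eef_rot: [-0.149, 0.989, 0.002, 0.002]
contact_force: [6.9, 4.5, -14.2]
opening: 0.489
```

>>> {"fn": "carry_out", "kwargs": {
  "commands": [
    [[0,0,0,0,0,0,3.5],[0,0,0,0,0,0,3.5],[0,0,0,0,0,0,3.5]]
  ]
}}

```text
clock: 16.68
tool_pos: [0.4811, -0.1582, 0.1193]
eef_rot: [-0.147, 0.989, 0.002, 0.002]
contact_force: [6.6, 5.0, -13.3]
opening: 0.486
```

```bash
python3 d.py .48 -.158 .1185 107;python3 -c "
from plant import r;print(r.get_state()['moment'])"; python3 look.py s wrist side>/dev/null
python3 - <<'E'
from geo import *
c=load('s_side'); im=c['pixels']; 
cv2.imwrite('pics/crop_s.png',cv2.resize(im[200:440,150:420,::-1],None,fx=2.5,fy=2.5,interpolation=cv2.INTER_CUBIC))
E
```

```text
clock 16.6833 pos [ 0.4811 -0.1582  0.1193] jaw 106.9 tilt [ 0.003  0.004 -1.   ] q [ 0.69  0.86 -0.78  2.01  0.97  0.7   1.13]
rv [ 0.003  0.004 -0.002] shift cm [0.1  0.05 0.08] F [  6.6   5.  -13.3] open 4.278413488513455
[ 0.91144405 -1.63684024 -0.00464824]
```

View pics/s_wrist.png

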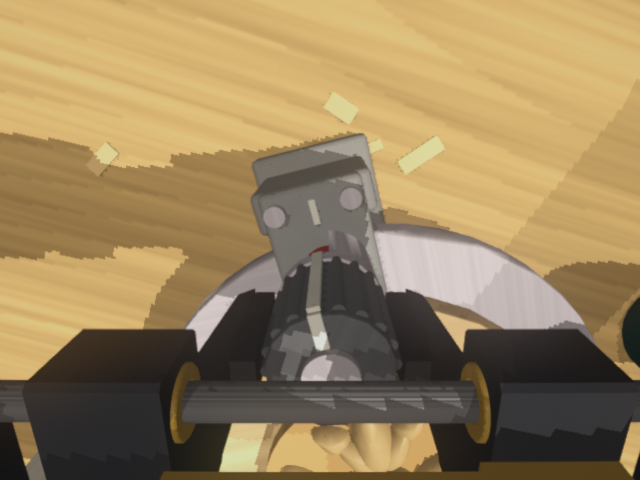

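View pics/crop_s.png

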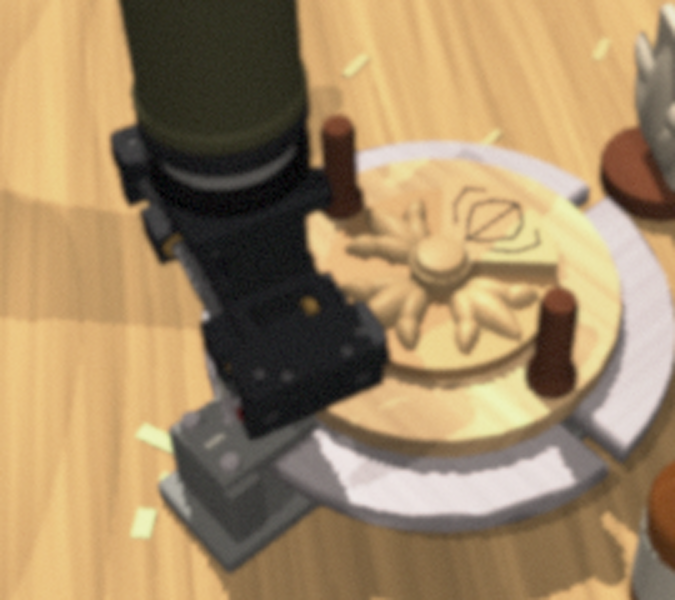

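>>> {"fn": "carry_out", "kwargs": {
  "commands": [
    [[0,0,0,0,0,0.2,3.5],[0,0,0,0,0,0.4,3.5],[0,0,0,0,0,0.6,3.5],[0,0,0,0,0,0.6,3.5]]
  ]
}}

```text
clock: 17.12
tool_pos: [0.4812, -0.1582, 0.1132]
eef_rot: [-0.147, 0.989, 0.002, 0.002]
contact_force: [6.8, 4.7, -12.8]
opening: 0.49
```

```bash
python3 d.py .48 -.158 .1185 107;python3 -c "
from plant import r;print(r.get_state()['moment'])"
```

```text
clock 17.1167 pos [ 0.4812 -0.1582  0.1132] jaw 106.9 tilt [ 0.003  0.004 -1.   ] q [ 0.68  0.87 -0.77  2.02  0.99  0.69  1.12]
rv [ 0.003  0.004 -0.002] shift cm [ 0.1   0.05 -0.53] F [  6.8   4.7 -12.8] open 4.31330246572744
[ 0.96444283 -1.63025264 -0.00754089]
```

>>> {"fn": "carry_out", "kwargs": {
  "commands": [
    [[0,0,0,0,0,0.3,3.5],[0,0,0,0,0,0.6,3.5],[0,0,0,0,0,0.9,3.5],[0,0,0,0,0,1.2,3.5],[0,0,0,0,0,1.5,3.5],[0,0,0,0,0,1.7,3.5],[0,0,0,0,0,1.85,3.5],[0,0,0,0,0,1.85,3.5],[0,0,0,0,0,1.85,3.5]]
  ]
}}

```text
clock: 17.87
tool_pos: [0.4812, -0.1582, 0.0953]
eef_rot: [-0.147, 0.989, 0.001, 0.002]
contact_force: [5.4, 5.0, -6.6]
opening: 0.489
```

```bash
python3 d.py .48 -.158 .1185 107;python3 -c "
from plant import r;print(r.get_state()['moment'])"
```

```text
clock 17.8667 pos [ 0.4812 -0.1582  0.0953] jaw 106.9 tilt [ 0.003  0.003 -1.   ] q [ 0.67  0.89 -0.74  2.02  1.04  0.66  1.08]
rv [ 0.002  0.004 -0.002] shift cm [ 0.1   0.05 -2.32] F [ 5.4  5.  -6.6] open 4.305192980480121
[ 0.9354692  -1.27736193  0.01532953]
```

>>> {"fn": "carry_out", "kwargs": {
  "commands": [
    [[0,0,0,0,0,0.1,3.5],[0,0,0,0,0,0.15,3.5],[0,0,0,0,0,0.15,4.5],[0,0,0,0,0,0.15,6.5],[0,0,0,0,0,0.1,8.8],[0,0,0,0,0,0.1,8.8],[0,0,0,0,0,0.1,8.8],[0,0,0,0,0,-3,8.8],[0,0,0,0,0,-6.5,8.8],[0,0,0,0,0,-10,8.8]]
  ]
}}

```text
clock: 18.7
tool_pos: [0.4785, -0.1599, 0.1963]
eef_rot: [-0.146, 0.989, 0.0, -0.001]
contact_force: [1.5, -0.9, -0.1]
opening: 0.995
```

>>> {"fn": "carry_out", "kwargs": {
  "commands": [
    [[0,0,0,-3,0,-3,8.8],[0,0,0,-6,0,-6,8.8],[0,0,0,-9,0,-8,8.8],[0,0,0,-11,0,-10,8.8],[0,0,0,-11,0,-10,8.8],[0,0,0,-11,0,-10,8.8]]
  ]
}}

```text
clock: 19.2
tool_pos: [0.5853, -0.1276, 0.296]
eef_rot: [-0.146, 0.989, -0.0, 0.0]
contact_force: [-0.3, 0.1, 0.5]
opening: 1.0
```

```bash
python3 d.py .48 -.158 .1185 107; python3 look.py u wrist side top>/dev/null
python3 - <<'E'
from geo import *
a=load('a_side')['pixels'];b=load('u_side')['pixels']
for n,x,y,w,h in [('peg',355,315,30,50),('notchR',375,345,40,45),('collar',232,325,40,50),('bracket',215,365,60,50),('mallet',210,165,50,120),('pattern',385,200,52,88),('bottle',400,365,60,90),('gouge',440,280,38,122)]:
    A=cv2.cvtColor(a,cv2.COLOR_RGB2GRAY)[y:y+h,x:x+w]; B=cv2.cvtColor(b,cv2.COLOR_RGB2GRAY)[y-12:y+h+12,x-12:x+w+12]
    k=4;A=cv2.resize(A,None,fx=k,fy=k,interpolation=3);B=cv2.resize(B,None,fx=k,fy=k,interpolation=3)
    m=cv2.matchTemplate(B,A,cv2.TM_CCOEFF_NORMED); _,v,_,l=cv2.minMaxLoc(m); print(n,round(v,3),l[0]/k-12,l[1]/k-12)
cv2.imwrite('pics/crop_u.png',cv2.resize(b[160:460,200:490,::-1],None,fx=2,fy=2,interpolation=cv2.INTER_CUBIC))
E
```

```text
clock 19.2 pos [ 0.5853 -0.1276  0.296 ] jaw 106.8 tilt [ 0.001 -0.    -1.   ] q [ 0.64  0.74 -0.95  1.57  0.64  1.17  1.42]
rv [-0.001  0.001 -0.003] shift cm [10.97  0.14 17.75] F [-0.3  0.1  0.5] open 8.813807325032162
peg 0.992 0.0 0.0
notchR 0.996 0.0 0.0
collar 0.992 0.0 0.0
bracket 0.98 0.0 0.0
mallet 0.996 0.0 0.0
pattern 0.892 0.0 0.0
bottle 0.998 0.0 0.0
gouge 0.999 0.0 0.0
```

View pics/crop_u.png

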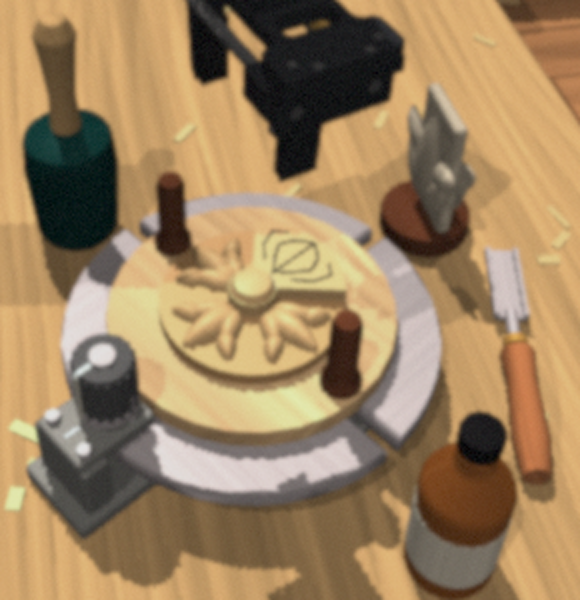

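View pics/u_wrist.png

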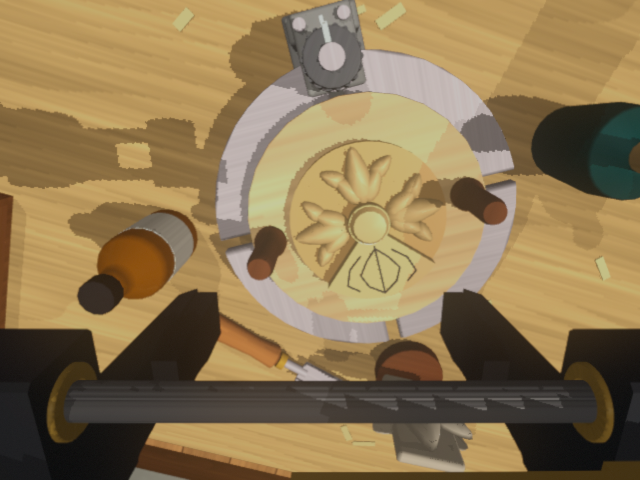

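The collar is back at its starting place in the image, with its line away from the table. The blank quarter faces the pattern and nothing else has moved, so I'm handing in.

```bash
python3 -c "
from plant import r
print(r.finish_job())"
```

```text
the job is handed in; nothing more can be done
None
```

The uncarved quarter now faces the white pattern and the table looks locked again. I handed the job in after about 19 s of the 72 s allowed; no verdict was reported.

**What I did:**
- **Unlock:** I lifted the collar 25 mm, turned it 1.08 rad clockwise and set it on its rest.
- **Turn:** I carried one hand peg 180° anticlockwise by way of the pattern's side, then let go of it.
- **Lock:** I lifted the collar off its rest, turned it back, let it down and moved the arm clear.

**Last checks:**
- **Position:** In the side view the collar, free peg, notch, mallet, oil bottle, gouge and pattern all matched the first picture with no shift, to about a quarter of a pixel.
- **Bolt:** I judged it home from the images and the gripper's height, and did not push on the table to test the lock. Ridden up on the flange, the collar would have stood about 14 mm higher.
- **Pattern:** Its match was weaker than the rest (0.89, against 0.98 or more), probably because of the arm's shadow. It still showed no shift, and the picture shows it upright.
- **Measurements:** The height of the collar's top measured with the wrist camera came out about 10 mm low. The other two cameras gave 125 mm against the stated 126 mm, so I used those.
- **Forces:** The highest I read was about 17 N, while lifting and turning the collar against its spring.

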